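# Tip a cup of flanges into the wash tank

### The arm

A 6-joint arm with a two-finger parallel gripper is mounted at the origin on a cart in front of the work surface, level with it; the furniture and walls round the work are solid. World frame = base frame: x ahead of the robot, y to its left, z up, the work surface at z = 0. Lengths are in mm, angles in rad, forces in N, time in s.
With the tool pointing down it reaches from about 350 to 775 mm from the base axis. Payload 7.3 kg.
Tool frame: the origin (TCP) lies midway between the tips of the shut fingers; the grasp point (between the pads) lies 19 mm behind it; z points along the fingers, y is the line along which they close (so a half turn about z gives the same grasp; the last joint's range is limited). The gripper opens to 92 mm and grips with 3 to 60 N. Pads are 19 mm wide; open, the fingers measure 130 mm over their backs; the gripper's body (75 mm by 190 mm) begins 47 mm behind the grasp point.
Start: joints at [-1.292, 0.342, 1.524, -0, 1.275, -0.146], TCP at [216.397, -478.349, 226.741] pointing down, gripper open.
Joint ranges: [-2.53, 2.53], [-0.77, 2.02], [0.04, 2.7], [-1, 4.14], [0.28, 2.66], [-3.11, 3.11]. Speed limits (rad/s): [2.57, 2.57, 3.14, 3.14, 3.14, 3.14].

### API

Orientations are given as [roll, pitch, yaw] about the fixed x, y, z axes, in that order (R = Rz(yaw) Ry(pitch) Rx(roll)).
In Python, from plant import bot gives the robot as it stands.
- The arm moves only by the tool jog_arm, never from a script. Its arguments are lists of equal length, an entry for each row: "dp": the shift along the tool's x, y, z in m, a list of three; "twist": the turn about the tool's z in degrees. A call has 1 to 10 rows; each row shifts and turns the commanded pose from where the row before left it, along the tool's axes as they then stand; what a row does not reach is not made up. A row lasts 1/8 s, in which the tool goes at most 62.5 mm and 10.7 degrees, less where a joint would pass 70% of its speed; a pose out of reach is approached as far as the arm can. A call is refused whole if a number of a shift passes 0.0625 or a number of a turn 10.7, either way. A call with a gripper value outside its range is refused whole. "jaw" is the finger opening in m, from 0 to 0.0918, set as the call begins (left out, the last holds). The fingers move at their own pace and stop on an object; the grip force is fixed at half the most. Time passes only in rows, so rows that do not move let the fingers close. It gives the time, the measured TCP pose, the force, the opening and the grip force at its end, in the units of the state.
- bot.get_obs(): the state, without advancing time (a new reading comes with each control period).
- bot.capture(name): name is "scene" or "top" or "wrist"; returns the picture (384x512x3 uint8, blue, green, red); there is no depth.
- bot.camera_params(name): a dict with "fx", "fy", "cx", "cy" (pixels), "R" (3x3) and "t" (3): a world point X has camera coordinates R X + t. Camera axes: x right, y down, z forward; pixel columns grow to the right and rows downward; lengths in mm; the calibration is good to about 2 mm. A picture is of the moment at which its call begins: read the wrist's pose just before it. camera_params takes no time and is no camera call; for the wrist camera it gives the pose at the moment of the call.
- bot.close_job(): hands the job in; it is judged then, once.
Trained networks look in the newest picture that a camera, given by its name, has taken for a name from the list of things; names that differ only in an ending like _2 or _b are one class to them, and where a whole thing is asked for, a point or a joint stands for the part that bears it (a point fixed in the world has none). Each returns a list of dicts, best first, with "confidence" (0 to 1); they miss things now and then, are a little off and sometimes report something else, mostly with a low value. They report only what shows in the picture. A call takes as long as a camera call. They do not tell look-alikes from the thing itself.
- bot.find_in(camera, label): "bbox" ([centre column, centre row, width, height] in pixels, round what is visible of it).
- bot.masks_of(camera, label): "pixels" (384x512 bool, what is visible of it) and "bbox" ([centre column, centre row, width, height] in pixels, round what is visible of it).
The state is a dict: "time": time; "joint_positions": joint angles; "dq": joint speeds; "tau": joint torques, N m; "tool_pos": TCP position; "tcp_rot": TCP orientation; "contact_force": force on the tool from outside, world axes, zero at the start; "moment": the same for the moment, N m; "grip_width": finger opening in mm; "finger_force": force on a finger pad.
Only numpy, scipy, OpenCV 4.12 (cv2) and the standard library are available. Lean on these libraries where they do the work, as an engineer would, in place of code of your own. Each camera call takes 0.05 s, during which the arm holds its last target. There are 200 camera calls.

### The job

Load the parts-wash tank: pick up the steel cup with the stack of flanges, carry it over the tank's raised walls and tip it steeply with its pouring lip down inside the well, until all three flanges have slid in. Then stand the empty cup upright on the bench again and slide the tank's cover fully shut over the well. Do not bang the cup on the tank and leave the other tools and parts on the bench where they are.

Things in the scene. Friction and masses are not known exactly. Their poses are not given: they have to be found in the camera images.
- tank: grey steel bench wash tank, dry, fixed to the bench, 168 mm deep (its x) x 290 mm long (its y); origin at the centre of its underside on the bench; rim 85 mm above the bench. The well is in its +y end, a flat dry deck in its -y end. Two rails 12 mm tall run along both long sides on top (top at 97 mm) and a 9 mm stop closes the +y end; the outer end face is 70 mm from the centre of the well
- well (a point): centre of the well's mouth at rim height (85 mm above the bench), axes as the tank's: the opening measures 140 mm along x and 112 mm along y with upright walls; its flat floor is 60 mm below this point, 25 mm above the bench. Its centre is 75 mm from the tank's centre towards +y
- cover (a joint): sliding steel splash cover in the rails (150 x 128 mm, 3 mm sheet at 87 to 90 mm above the bench): 0 m = fully shut over the well, growing as it slides along the tank's -y onto the deck, 0.146 = end of travel. It starts wide open, clear of the well. It slides with about 1.5 N and stays where it is left
- cover_handle (a point): centre of the cover's black bar handle, 124 mm above the bench: the bar is 82 mm long along the tank's x, 14 mm wide along y, 16 mm tall, 26 mm of clear space below it; held on two 10 mm posts; axes as the tank's. The handle is in the middle of the cover, so when shut it is 2 mm from the well centre, towards -y
- cup: square steel loading cup, 220 g; origin at the centre of its flat underside, pouring lip at its -x, upright grip at its +x. 74 mm wide (y), walls 50 mm high, 3 mm sheet, inside 68 x 68 mm. Flat floor to x = -34 mm, then an open-fronted lip rising at 18 degrees for 40 mm between cheeks 18 to 40 mm high. Contents start to slide out at 45 to 55 degrees of forward lean; 70 degrees empties it
- cup_grip (a point): centre of the grasp zone of the cup's upright black grip, at x = +54 mm, 85 mm above the cup's underside; axes as the cup's. The grip is a rounded bar 30 mm (x) x 18 mm (y) from 27 to 105 mm height: pinch it across its 18 mm; the cup's rear wall top is at 50 mm, 17 mm in front of this point
- cup_lip (a point): middle of the edge of the cup's pouring lip, at x = -74 mm, 16 mm above the cup's underside; axes as the cup's
- flange_0_mid (a point): one of three identical turned steel flange rings, 60 mm diameter, 14 mm high (10 mm disc with a 34 mm hub on top), 90 g; this point is at its centre, 7 mm above its underside, z along the hub. The three start stacked, hub up, in the cup
- flange_1_mid (a point): one of three identical turned steel flange rings, 60 mm diameter, 14 mm high (10 mm disc with a 34 mm hub on top), 90 g; this point is at its centre, 7 mm above its underside, z along the hub. The three start stacked, hub up, in the cup
- flange_2_mid (a point): one of three identical turned steel flange rings, 60 mm diameter, 14 mm high (10 mm disc with a 34 mm hub on top), 90 g; this point is at its centre, 7 mm above its underside, z along the hub. The three start stacked, hub up, in the cup
- spanner_13: bystander: combination spanner 192 mm long lying on the bench behind the cup, origin at its centre
- go_gauge: bystander: flat steel gauge plate 110 x 36 x 8 mm, origin at its centre
- bracket_0: bystander: small L bracket 34 x 22 x 28 mm on the bench in front, between tank and cup
- bracket_5: bystander: small U bracket 36 x 26 x 22 mm on the bench farther back, between tank and cup
There are look-alikes about, which are no part of the job. There is more than one size of the part that bears flange_2_mid; the job needs the larger.

How it is judged (in metres and radians):
On the way, in this order (a step that is already met when the one before it is completed fails the run):
1. the three flanges lie in the well while the tipped cup's lip is still inside its walls, below the rim (x of flange_0_mid in the frame of well between -0.07 and 0.07 m and y of flange_0_mid in the frame of well between -0.056 and 0.056 m and z of each of flange_0_mid, flange_1_mid, flange_2_mid in the frame of well below -0.008 m and x of flange_1_mid in the frame of well between -0.07 and 0.07 m and y of flange_1_mid in the frame of well between -0.056 and 0.056 m and x of flange_2_mid in the frame of well between -0.07 and 0.07 m and y of flange_2_mid in the frame of well between -0.056 and 0.056 m and x of cup_lip in the frame of well between -0.07 and 0.07 m and y of cup_lip in the frame of well between -0.056 and 0.056 m and z of cup_lip in the frame of well below 0 m and angle between cup_lip's own z axis and vertical above 0.7 rad), for 0.1 s.
2. the empty cup stands upright on the bench (height (world z) of cup_grip between 0.078 and 0.093 m and angle between cup_grip's own z axis and vertical below 0.12 rad), for 0.2 s.
At the end, for the whole second after the job is handed in: all three flanges lie in the well (centres inside its opening and at least 8 mm below the rim), the cup stands upright on the bench (within 0.12 rad), and the cover is shut to within 8 mm (all of step 2 and x of flange_0_mid in the frame of well between -0.07 and 0.07 m and y of flange_0_mid in the frame of well between -0.056 and 0.056 m and z of each of flange_0_mid, flange_1_mid, flange_2_mid in the frame of well below -0.008 m and x of flange_1_mid in the frame of well between -0.07 and 0.07 m and y of flange_1_mid in the frame of well between -0.056 and 0.056 m and x of flange_2_mid in the frame of well between -0.07 and 0.07 m and y of flange_2_mid in the frame of well between -0.056 and 0.056 m and value of joint cover below 0.008 m); the robot touches nothing.
It fails at once if the cup bangs or presses on the tank with more than 60 N (contact force between cup and tank above 60 N).
It fails at once if the spanner_13 is moved more than 30 mm (distance of spanner_13 from where it was at the start of the episode above 0.03 m).
It fails at once if the go_gauge is moved more than 30 mm (distance of go_gauge from where it was at the start of the episode above 0.03 m).
It fails at once if the bracket_0 is moved more than 30 mm (distance of bracket_0 from where it was at the start of the episode above 0.03 m).
It fails at once if the bracket_5 is moved more than 30 mm (distance of bracket_5 from where it was at the start of the episode above 0.03 m).
It also fails if it takes over 61 s, if anything falls off the work surface, if the arm or the gripper's body presses on something with over 40 N, if the wrist force passes 120 N, or if a joint passes its speed limit or range.

## Working session

There is one attempt and no reset: what is moved stays moved. The work goes in short steps, Python scripts to look and compute and a tool call to move; the robot and the scene stay as the last step left them, time stands still between calls to the robot, and variables do not carry over. Pictures are saved under pics/ and viewed, at most 10 in all, crops included, and the job is handed in when it is done.

Besides the shell and the picture viewer there is one more tool, called after "Request:" as name([rows], argument=value, ...), one row to a line, values as JSON. jog_arm: Moves the arm, as the interface text tells. Its arguments: {"type":"object","properties":{"dp":{"type":"array"},"twist":{"type":"array"},"jaw":{"type":"number"}},"required":["dp","twist"]}

```bash
mkdir -p pics; ls
python3 - <<'E'
from plant import bot
import cv2,numpy as np
ims=[]
for c in ("scene","top"):
    im=bot.capture(c); cv2.imwrite(f"pics/{c}0.png",im)
    p=bot.camera_params(c); print(c,p["fx"],p["cx"],p["cy"],np.round(p["R"],3).tolist(),np.round(p["t"],1))
    for l in ("tank","cup","cover","cover_handle","cup_grip","flange_2_mid","spanner_13","go_gauge","bracket_0","bracket_5"):
        try: print(l,[(round(d["confidence"],2),np.round(d["bbox"]).tolist()) for d in bot.find_in(c,l)])
        except Exception as e: print(l,e)
print(bot.get_obs())
E
```

```text
pics
scene 407.47528593554057 256.0157543881866 197.06571105303337 [[-0.976, 0.219, 0.011], [0.152, 0.713, -0.685], [-0.158, -0.667, -0.729]] [ 528.7 -120.2 1420.4]
tank [(0.74, [244.0, 148.0, 57.0, 74.0])]
cup [(0.83, [273.0, 228.0, 54.0, 30.0])]
cover [(0.89, [243.0, 127.0, 45.0, 24.0])]
cover_handle [(0.59, [236.0, 239.0, 25.0, 51.0]), (0.55, [242.0, 124.0, 47.0, 30.0])]
cup_grip [(0.91, [275.0, 229.0, 50.0, 30.0])]
flange_2_mid [(0.74, [273.0, 227.0, 20.0, 18.0]), (0.57, [238.0, 329.0, 13.0, 23.0]), (0.27, [263.0, 265.0, 16.0, 35.0])]
spanner_13 [(0.79, [234.0, 238.0, 23.0, 50.0])]
go_gauge [(0.55, [264.0, 266.0, 13.0, 35.0])]
bracket_0 [(0.28, [234.0, 236.0, 24.0, 50.0])]
bracket_5 [(0.28, [234.0, 236.0, 24.0, 50.0])]
top 427.444720464077 251.47491116649175 192.64108613476762 [[0.378, -0.926, -0.002], [-0.893, -0.364, -0.265], [0.244, 0.102, -0.964]] [-105.5  586.5 1144.9]
tank [(0.95, [341.0, 240.0, 120.0, 101.0])]
cup [(0.8, [221.0, 200.0, 34.0, 57.0]), (0.53, [359.0, 244.0, 62.0, 66.0])]
cover [(0.75, [359.0, 244.0, 64.0, 67.0]), (0.49, [222.0, 200.0, 21.0, 18.0])]
cover_hand
[... 413 characters left out ...]
7.0, 5.0, 4.0])]
{'time': 1.1, 'joint_positions': array([-1.29198176e+00,  3.41993258e-01,  1.52411191e+00, -9.95536458e-06,
        1.27540546e+00, -1.45982302e-01]), 'dq': array([ 0.00082818, -0.00187823, -0.0015909 ,  0.00015956,  0.00030117,
       -0.00065826]), 'tau': array([-8.53611928e-04, -4.31144142e+01, -2.44487840e+01,  7.15655065e-02,
        4.82690753e-02, -2.79617302e-05]), 'tool_pos': array([ 216.40031723, -478.33842593,  226.73984465]), 'tcp_rot': array([3.14151288e+00, 2.13554767e-05, 4.24799766e-01]), 'contact_force': array([0.04379889, 0.18738722, 0.85257802]), 'moment': array([ 0.01931896, -0.00374703,  0.02801436]), 'finger_force': 0.0, 'grip_width': 91.35389640296492}
```

View pics/top0.png

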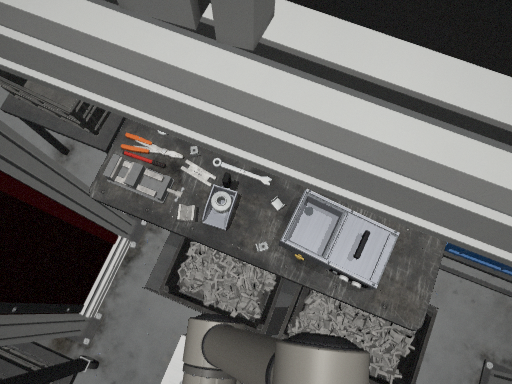

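View pics/scene0.png

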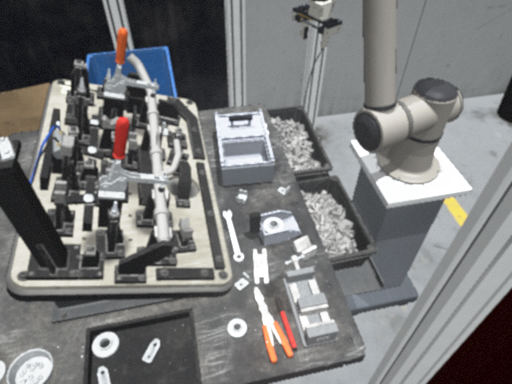

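The top view shows the tank at about (341,240), with the well to the left, and the cup at (221,200) with its grip up at (227,180) and lip down-left. The scene view shows a loose ring at (237,327) outside the cup, a look-alike. I'll enlarge the work area to confirm.

```bash
cat > h.py <<'E'
from plant import bot
import cv2,numpy as np
from scipy.spatial.transform import Rotation as Ro
def ray(c,uv,z,p=None):
    p=p or bot.camera_params(c); R=np.array(p["R"]);t=np.array(p["t"])
    d=R.T@np.array([(uv[0]-p["cx"])/p["fx"],(uv[1]-p["cy"])/p["fy"],1]); o=-R.T@t
    return o+d*(z-o[2])/d[2]
def proj(c,X,p=None):
    p=p or bot.camera_params(c); q=np.array(p["R"])@np.array(X,float)+np.array(p["t"])
    return np.array([q[0]/q[2]*p["fx"]+p["cx"],q[1]/q[2]*p["fy"]+p["cy"]])
E
python3 - <<'E'
from h import *
im=cv2.imread("pics/top0.png")[150:290,160:410]
cv2.imwrite("pics/c1.png",cv2.resize(im,None,fx=3.2,fy=3.2,interpolation=cv2.INTER_CUBIC))
E
```

```text
(no output)
```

View pics/c1.png

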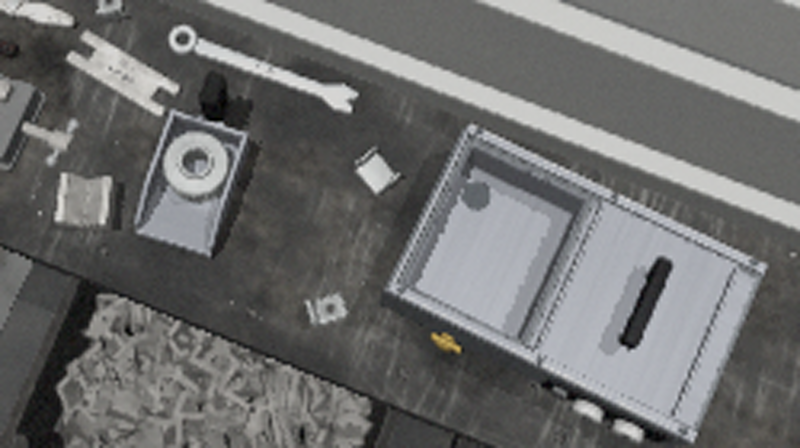

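The crop shows one cup at (192,180), holding the large flange stack with its lip to the lower left. The tank corners are at (472,127), (767,265), (692,438) and (385,292). The small loose rings elsewhere aren't part of the job, and this is the only cup on the bench.

```bash
cat >> h.py <<'E'
from scipy.optimize import least_squares
def fit(c,loc,uv,x0,p=None):
    p=p or bot.camera_params(c); loc=np.array(loc,float)
    def W(q,l):
        a=q[2];return np.array([q[0]+l[0]*np.cos(a)-l[1]*np.sin(a),q[1]+l[0]*np.sin(a)+l[1]*np.cos(a),l[2]])
    f=lambda q:np.ravel([proj(c,W(q,l),p)-u for l,u in zip(loc,uv)])
    r=least_squares(f,x0,x_scale=[100,100,1],loss='soft_l1'); return r.x,np.round(r.fun,1).reshape(-1,2).tolist()
E
python3 - <<'E'
from h import *
cv=lambda L:[((u+.5)/3.2-.5+160,(v+.5)/3.2-.5+150) for u,v in L]
p=bot.camera_params("top"); print("cam",-np.array(p["R"]).T@p["t"])
T=cv([(472,127),(767,265),(692,438),(385,292)])
print("tank pts",[np.round(ray("top",u,95)[:2]).tolist() for u in T])
print(fit("top",[(84,145,97),(84,-145,97),(-84,-145,97),(-84,145,97)],T,[550,0,0]))
H=cv([(664,262),(628,345)]);print("handle",[np.round(ray("top",u,132)[:2]) for u in H])
C=cv([(170,112),(247,130),(212,253),(137,228),(214,76)])
print("cup pts",[np.round(ray("top",u,z)[:2]).tolist() for u,z in zip(C,(50,50,18,18,105))])
print(fit("top",[(37,37,50),(37,-37,50),(-74,-37,25),(-74,37,25),(54,0,105)],C,[500,200,0]))
for n,l,z in (("spanner",[(182,38),(342,98)],5),("gauge",[(122,72)],8),("b5",[(377,172)],15),("b0",[(327,308)],15),("fix",[(200,0),(500,110),(800,220)],0)):
    print(n,[np.round(ray("top",u,z)[:2]).tolist() for u in cv(l)])
E
```

```text
cam [ 2.84102156e+02 -1.05823901e+00  1.25904535e+03]
tank pts [[647.0, -20.0], [627.0, -298.0], [464.0, -283.0], [481.0, -2.0]]
(array([ 5.54116559e+02, -1.49603303e+02, -7.11278916e-02]), [[-2.9, -1.7], [1.2, 0.0], [1.8, 2.1], [-1.1, -0.3]])
handle [array([ 586., -208.]), array([ 510., -202.])]
cup pts [[570.0, 242.0], [581.0, 169.0], [468.0, 158.0], [463.0, 232.0], [602.0, 208.0]]
(array([5.39515560e+02, 2.01366545e+02, 9.97324741e-02]), [[0.3, -0.9], [0.2, 0.3], [0.4, -0.8], [-0.2, -0.0], [-0.9, 2.9]])
spanner [[653.0, 270.0], [655.0, 104.0]]
gauge [[599.0, 309.0]]
b5 [[598.0, 46.0]]
b0 [[461.0, 42.0]]
fix [[698.0, 270.0], [703.0, -41.0], [708.0, -338.0]]
```

The restricted jog keeps the tool vertical. So I'll pinch the grip and let the cup pivot in the pads, pushing the lip against the well wall to tip it. First I'll approach above the cup.

Request:
jog_arm([
  [0.014, -0.02, 0],
  [0.028, -0.04, 0],
  [0.028, -0.04, 0],
  [0.028, -0.04, 0],
  [0.028, -0.04, 0],
  [0.028, -0.04, 0],
  [0.028, -0.04, 0],
  [0.028, -0.04, 0],
  [0.028, -0.04, 0],
  [0.028, -0.04, 0],
], twist=[9.3, 9.3, 0, 0, 0, 0, 0, 0, 0, 0])

```text
time: 2.35
tool_pos: [429.1, -66.2, 227.0]
tcp_rot: [3.141, -0.001, 0.1]
contact_force: [0.0, -0.3, -0.4]
grip_width: 91.8
finger_force: 0.0
```

Request:
jog_arm([
  [0.028, -0.04, 0],
  [0.028, -0.04, 0],
  [0.028, -0.04, 0],
  [0.028, -0.04, 0],
  [0.028, -0.04, 0],
  [0.02, -0.03, 0],
  [0.012, -0.02, 0],
  [0, 0, 0],
  [0, 0, 0],
], twist=[0, 0, 0, 0, 0, 0, 0, 0, 0])

```text
time: 3.48
tool_pos: [574.2, 197.7, 226.5]
tcp_rot: [3.141, 0.001, 0.1]
contact_force: [-0.6, 0.1, -0.2]
grip_width: 91.9
finger_force: 0.0
```

Run:
```python
from h import *
o=bot.get_obs();print(o["time"],o["tool_pos"],o["tcp_rot"],o["joint_positions"])
p=bot.camera_params("wrist");print(p)
im=bot.capture("wrist");cv2.imwrite("pics/w1.png",im)
for l in ("cup","cup_grip","flange_2_mid"): print(l,[(round(d["confidence"],2),np.round(d["bbox"]).tolist()) for d in bot.find_in("wrist",l)])
```

```text
3.475 [574.24213792 197.69456536 226.53197242] [3.14110204e+00 6.51689331e-04 1.00077059e-01] [ 2.05649868e-01  4.95764560e-01  1.28208361e+00 -4.28294979e-04
  1.36444427e+00  1.67645688e+00]
{'fx': 306.4631780350007, 'fy': 306.4631780350007, 'cx': 258.1021679132225, 'cy': 191.40269867169786, 'R': array([[ 0.10031881, -0.99495483,  0.00100946],
       [-0.94996871, -0.09548125,  0.2973933 ],
       [-0.29579651, -0.0307931 , -0.95475453]]), 't': array([138.4630116 , 528.7228789 , 567.61596657])}
cup []
cup_grip [(0.76, [252.0, 196.0, 65.0, 112.0])]
flange_2_mid [(0.58, [254.0, 199.0, 51.0, 48.0])]
```

View pics/w1.png

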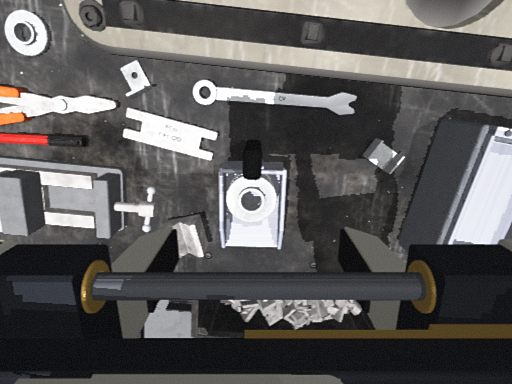

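The wrist view shows the cup centred at (252,200) with its grip top at (253,147) and the lip edge at row 247. The flange stack is inside at (251,199).

Run:
```python
from h import *
p=bot.camera_params("wrist")
uv=[(220,170),(286,168),(284,247),(220,247)]
print(fit("wrist",[(37,37,50),(37,-37,50),(-74,-37,18),(-74,37,18)],uv,[540,201,.1]))
print(ray("wrist",(253,147),105),ray("wrist",(252,141),105))
q=fit("wrist",[(37,37,50),(37,-37,50),(-74,-37,18),(-74,37,18)],uv,[540,201,.1])[0]
a=q[2];g=q[:2]+54*np.array([np.cos(a),np.sin(a)]);t=bot.get_obs()["tool_pos"];y=bot.get_obs()["tcp_rot"][2]
d=g-t[:2];print("grip",g,"tool d",d@[np.cos(y),np.sin(y)],d@[np.sin(y),-np.cos(y)])
```

```text
(array([5.40645860e+02, 1.98995251e+02, 1.10381069e-01]), [[-0.1, 0.2], [-0.0, 1.5], [-1.5, -1.3], [6.8, -0.8]])
[611.76733451 205.40374857 105.        ] [617.12663971 206.82688937 105.        ]
grip [594.31722649 204.94373238] tool d 20.47713124808175 -5.496365845495338
```

Request:
jog_arm([
  [0.0207, -0.006, 0],
  [0, 0, 0.03],
  [0, 0, 0.04],
  [0, 0, 0.04],
  [0, 0, 0.03],
  [0, 0, 0.015],
  [0, 0, 0.0055],
  [0, 0, 0],
], twist=[0, 0, 0, 0, 0, 0, 0, 0])

```text
time: 4.68
tool_pos: [595.1, 206.3, 67.0]
tcp_rot: [-3.142, -0.001, 0.1]
contact_force: [0.3, -0.2, -0.5]
grip_width: 91.9
finger_force: 0.0
```

Request:
jog_arm([
  [0, 0, 0],
  [0, 0, 0],
  [0, 0, 0],
  [0, 0, 0],
  [0, 0, 0],
  [0, 0, 0],
], twist=[0, 0, 0, 0, 0, 0], jaw=0.0)

```text
time: 5.42
tool_pos: [594.6, 206.3, 66.2]
tcp_rot: [3.141, 0.0, 0.1]
contact_force: [0.0, -0.1, -0.5]
grip_width: 36.4
finger_force: 0.0
```

Request:
jog_arm([
  [0, 0, -0.003],
  [0, 0, -0.006],
  [0, 0, -0.01],
  [0, 0, -0.01],
  [0, 0, 0],
  [0, 0, 0],
], twist=[0, 0, 0, 0, 0, 0])

```text
time: 6.18
tool_pos: [594.4, 206.3, 95.0]
tcp_rot: [3.141, 0.0, 0.1]
contact_force: [-0.7, -0.2, -4.1]
grip_width: 17.8
finger_force: 30.0
```

Run:
```python
from h import *
o=bot.get_obs();print(o["time"],o["tool_pos"],o["tcp_rot"],o["moment"],o["contact_force"])
im=bot.capture("wrist");cv2.imwrite("pics/w2.png",im)
```

```text
6.175 [594.37507835 206.25039424  94.99518739] [3.14141022e+00 4.13708403e-04 1.00195027e-01] [ 0.07160124 -0.23783079 -0.00204383] [-0.70843532 -0.15828037 -4.13249934]
```

View pics/w2.png

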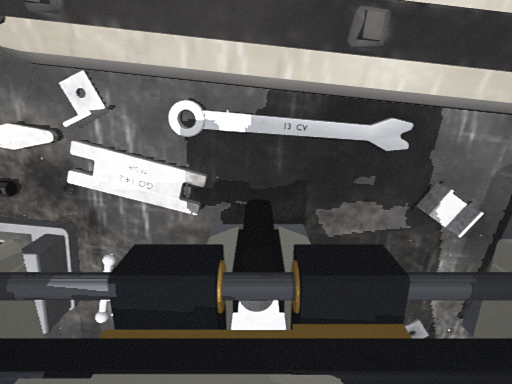

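The wrist view shows the grip held between the pads at (258,280). The cup's tilt is hidden from here, so I'll lift slowly and check from the scene camera.

Request:
jog_arm([
  [0, 0, -0.008],
  [0, 0, -0.015],
  [0, 0, -0.02],
  [0, 0, -0.025],
  [0, 0, -0.025],
  [0, 0, -0.025],
  [0, 0, -0.02],
  [0, 0, -0.012],
  [0, 0, -0.005],
  [0, 0, 0],
], twist=[0, 0, 0, 0, 0, 0, 0, 0, 0, 0])

```text
time: 7.48
tool_pos: [594.5, 206.3, 250.0]
tcp_rot: [3.141, 0.0, 0.1]
contact_force: [-0.7, 0.3, -5.1]
grip_width: 18.3
finger_force: 30.0
```

Run:
```python
from h import *
o=bot.get_obs();print(o["time"],o["tool_pos"],o["moment"],o["contact_force"],o["finger_force"])
a=bot.capture("scene");b=bot.capture("top")
p=o["tool_pos"];u=proj("scene",p).astype(int);v=proj("top",p).astype(int);print(u,v)
f=lambda im,c:cv2.resize(im[max(c[1]-45,0):c[1]+55,c[0]-50:c[0]+50],(400,400),interpolation=cv2.INTER_CUBIC)
cv2.imwrite("pics/s2.png",np.hstack([f(a,u),f(b,v)]))
```

```text
7.475 [594.46266653 206.27755725 250.00297141] [ 0.04588191 -0.1816918  -0.02641701] [-0.74573317  0.32099212 -5.07640455] 29.99052196741104
[254 175] [222 158]
```

View pics/s2.png

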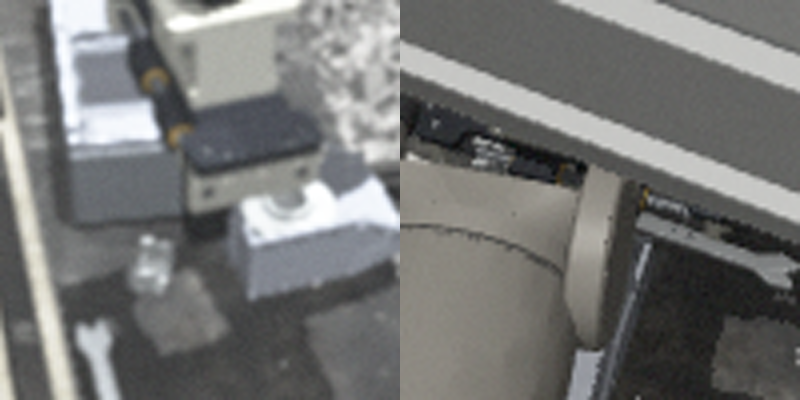

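The left crop shows the cup hanging level with the stack inside, its bottom edge running from (245,298) to (400,258). I'll check the tilt by slope.

Run:
```python
from h import *
o=bot.get_obs();t=o["tool_pos"];G=t+[0,0,19]
im=cv2.imread("pics/s2.png")
def W(l,th,yaw,h):  # cup local pt -> world, lean th forward, pinch at (54,0,h)
    R=Ro.from_euler('z',yaw).as_matrix()@Ro.from_euler('y',-th).as_matrix()
    return G+R@(np.array(l,float)-[54,0,h])
u0=proj("scene",t).astype(int)
for th in (0,.1,.2,.35):
  for h in (85,93):
    q=[(proj("scene",W(l,th,.1,h))-u0+[50,45])*4 for l in ((37,37,0),(-34,37,0),(37,37,50),(37,-37,50),(-74,37,16))]
    print(th,h,np.round(q).astype(int).tolist())
```

```text
0 85 [[245, 289], [349, 264], [248, 234], [210, 156], [409, 234]]
0 93 [[245, 298], [348, 273], [247, 243], [209, 165], [408, 242]]
0.1 85 [[233, 294], [336, 276], [242, 237], [204, 159], [396, 250]]
0.1 93 [[231, 302], [334, 285], [241, 246], [203, 168], [394, 258]]
0.2 85 [[220, 297], [321, 288], [236, 240], [199, 161], [382, 265]]
0.2 93 [[217, 306], [318, 296], [234, 249], [196, 171], [379, 274]]
0.35 85 [[200, 301], [297, 303], [227, 243], [190, 164], [359, 286]]
0.35 93 [[196, 310], [293, 311], [223, 252], [186, 174], [354, 295]]
```

The slope matches a level cup (lean about 0) held about 92 mm up the grip. Next I'll turn it to the tank's yaw and carry it over the well, with the lip facing the -x wall.

Request:
jog_arm([
  [0, 0, 0],
  [0, 0.01, 0],
  [0.005, 0.02, 0],
  [0.006, 0.03, 0],
  [0.006, 0.035, 0],
  [0.006, 0.035, 0],
  [0.006, 0.035, 0],
  [0.006, 0.035, 0],
  [0.006, 0.03, 0],
  [0.006, 0.025, 0],
], twist=[3, 4, 2.8, 0, 0, 0, 0, 0, 0, 0])

```text
time: 8.82
tool_pos: [625.4, -53.7, 249.8]
tcp_rot: [3.141, 0.001, -0.073]
contact_force: [0.2, 1.0, -4.3]
grip_width: 17.7
finger_force: 30.0
```

Request:
jog_arm([
  [0.005, 0.018, 0],
  [0.001, 0.01, 0],
  [0, 0, 0],
  [0, 0, 0],
], twist=[0, 0, 0, 0])

```text
time: 9.32
tool_pos: [629.5, -78.6, 250.2]
tcp_rot: [-3.141, 0.0, -0.07]
contact_force: [-0.1, 1.0, -4.9]
grip_width: 17.9
finger_force: 30.0
```

```bash
cat >> h.py <<'E'
Wc=np.array([559.4,-74.8]);yw=-0.071
def wellG():
    o=bot.get_obs();t=o["tool_pos"];d=t[:2]-Wc;c,s=np.cos(yw),np.sin(yw)
    return np.round([o["time"],c*d[0]+s*d[1],-s*d[0]+c*d[1],t[2]+19-85,*o["contact_force"]],1),np.round(o["tcp_rot"],3)
E
python3 - <<'E'
from h import *
print(wellG())
im=bot.capture("scene");cv2.imwrite("pics/s3.png",cv2.resize(im[80:240,160:360],(800,640)[:2],interpolation=cv2.INTER_CUBIC)[:600])
E
```

```text
(array([ 9.300e+00,  7.020e+01,  1.100e+00,  1.842e+02, -1.000e-01,
        1.000e+00, -4.900e+00]), array([-3.141,  0.   , -0.07 ]))
```

View pics/s3.png

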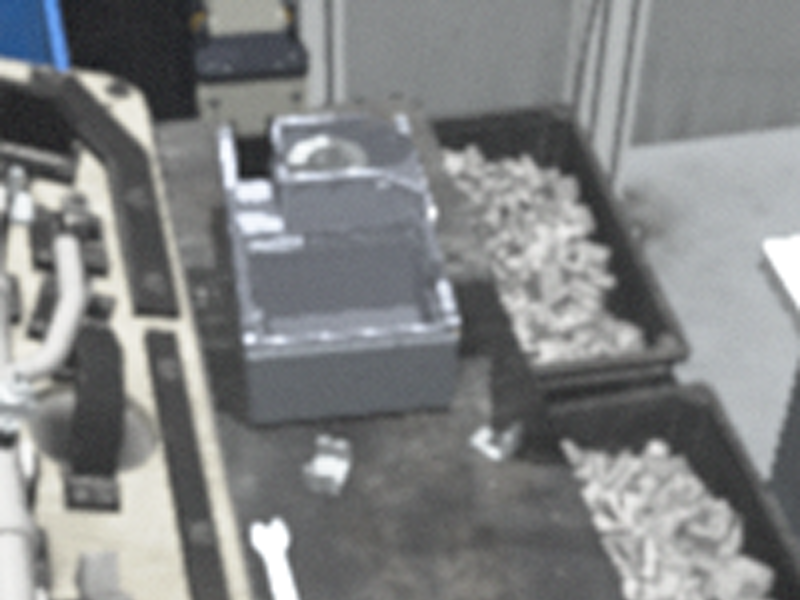

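The crop shows the cup hovering level at (350,165) above the tank. The tank's +y bottom corners are at (248,420) and (449,408), and its +y top corners at (248,340) and (458,322). I'll check the tank pose with these.

Run:
```python
from h import *
cv=lambda L:[((u+.5)/4-.5+160,(v+.5)/4-.5+80) for u,v in L]
U=cv([(248,421),(449,408),(248,340),(458,322)])
for u,z in zip(U,(0,0,94,97)):
    d=ray("scene",u,z)[:2]-Wc;c,s=np.cos(yw),np.sin(yw);print(np.round([c*d[0]+s*d[1],-s*d[0]+c*d[1]],1))
```

```text
[88.3 55.1]
[-77.5  62.8]
[84.1 60.9]
[-80.3  65.8]
```

Request:
jog_arm([
  [0, 0.003, 0.01],
  [0, 0.003, 0.02],
  [0, 0, 0.025],
  [0, 0, 0.022],
  [0, 0, 0.015],
  [0, 0, 0.008],
  [0, 0, 0.002],
  [0, 0, 0],
], twist=[0, 0, 0, 0, 0, 0, 0, 0])

```text
time: 10.38
tool_pos: [629.5, -85.6, 148.9]
tcp_rot: [3.141, -0.001, -0.071]
contact_force: [0.2, 0.4, -4.3]
grip_width: 18.0
finger_force: 30.0
```

Request:
jog_arm([
  [-0.004, 0, 0],
  [-0.004, 0, 0],
  [-0.004, 0, 0],
  [-0.003, 0, 0],
  [0, 0, 0],
], twist=[0, 0, 0, 0, 0])

```text
time: 11.0
tool_pos: [614.6, -84.6, 148.8]
tcp_rot: [3.141, -0.002, -0.071]
contact_force: [1.4, -0.3, -2.0]
grip_width: 17.8
finger_force: 30.0
```

Request:
jog_arm([
  [-0.002, 0, -0.001],
  [-0.002, 0, -0.002],
  [-0.002, 0, -0.003],
  [-0.002, 0, -0.003],
  [0, 0, 0],
], twist=[0, 0, 0, 0, 0])

```text
time: 11.62
tool_pos: [607.5, -84.1, 158.2]
tcp_rot: [3.141, -0.004, -0.071]
contact_force: [6.9, -0.7, -0.8]
grip_width: 17.9
finger_force: 30.0
```

Request:
jog_arm([
  [-0.003, 0, -0.004],
  [-0.003, 0, -0.004],
  [-0.003, 0, -0.004],
  [-0.003, 0, -0.004],
  [0, 0, 0],
], twist=[0, 0, 0, 0, 0])

```text
time: 12.25
tool_pos: [594.0, -83.0, 173.5]
tcp_rot: [3.141, 0.0, -0.071]
contact_force: [4.0, -0.5, -1.2]
grip_width: 18.0
finger_force: 30.0
```

```bash
cat >> h.py <<'E'
def crop(n,b=(80,230,160,360)):
    im=bot.capture("scene");cv2.imwrite(f"pics/{n}.png",cv2.resize(im[b[0]:b[1],b[2]:b[3]],None,fx=4,fy=4,interpolation=cv2.INTER_CUBIC))
E
python3 - <<'E'
from h import *
print(wellG(),bot.get_obs()["moment"]);crop("s4")
E
```

```text
(array([ 12.2,  35.1,  -5.8, 107.5,   4. ,  -0.5,  -1.2]), array([ 3.141,  0.   , -0.071])) [ 0.03682581 -0.87404863 -0.12424672]
```

View pics/s4.png

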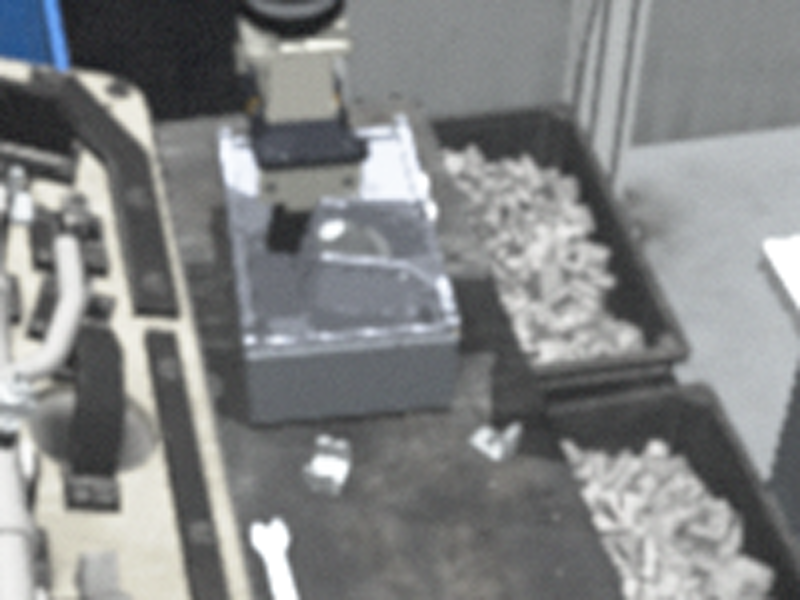

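The crop shows the cup leaning forward in the pads: rear wall at (320,200–260), lip side at the right rail. Next I'll estimate the lean numerically.

```bash
cat >> h.py <<'E'
def cupW(l,th,h=92):
    o=bot.get_obs();G=o["tool_pos"]+[0,0,19]
    R=Ro.from_euler('z',o["tcp_rot"][2]).as_matrix()@Ro.from_euler('y',-th).as_matrix()
    return G+R@(np.array(l,float)-[54,0,h])
def lean(h=92):
    bot.capture("scene");p=bot.camera_params("scene")
    m=bot.masks_of("scene","cup")
    if not m: print("no mask");return
    for d in m[:2]:
        M=d["pixels"].astype(np.uint8);best=[]
        ys,xs=np.nonzero(M);print(round(d["confidence"],2),np.round(d["bbox"]),xs.min(),xs.max(),ys.min(),ys.max())
        for th in np.radians(np.arange(-10,95,5)):
            I=np.zeros_like(M)
            for pr in ([(37,37,0),(-34,37,0),(-74,37,16),(-74,37,20),(-34,37,50),(37,37,50)],):
                a=[proj("scene",cupW(l,th,h),p) for l in pr]+[proj("scene",cupW((l[0],-l[1],l[2]),th,h),p) for l in pr]
                cv2.fillConvexPoly(I,cv2.convexHull(np.array(a,np.float32)).astype(np.int32),1)
            best.append(((I&M).sum()/(I|M).sum(),round(np.degrees(th))))
        print([(b,round(a,2)) for a,b in sorted(best)[::-1][:4]])
E
python3 - <<'E'
from h import *
p=bot.camera_params("scene")
for th in (10,15,20,25,30,40):
    print(th,[np.round((proj("scene",cupW(l,np.radians(th)),p)-[160,80])*4).astype(int).tolist() for l in ((37,37,50),(37,-37,50),(-34,37,45),(-34,-37,45),(-74,-37,20),(54,0,27))], np.round(cupW((-74,0,16),np.radians(th))-[*Wc,85],0))
lean()
E
```

```text
10 [[315, 253], [304, 195], [404, 263], [389, 205], [431, 232], [284, 245]] [-78.  -0.  10.]
15 [[310, 254], [299, 196], [396, 270], [382, 212], [420, 242], [277, 245]] [-69.  -1.   1.]
20 [[305, 255], [294, 196], [389, 277], [375, 219], [409, 251], [270, 244]] [-59.  -2.  -8.]
25 [[300, 256], [290, 197], [380, 283], [367, 225], [397, 260], [263, 242]] [-49.  -2. -16.]
30 [[295, 256], [285, 197], [371, 289], [358, 230], [384, 267], [257, 240]] [-38.  -3. -22.]
40 [[285, 255], [275, 196], [351, 298], [339, 239], [357, 280], [245, 235]] [-14.  -5. -33.]
0.6 [246. 145.  48.  29.] 227 269 130 158
[(15, np.float64(0.71)), (10, np.float64(0.64)), (20, np.float64(0.62)), (5, np.float64(0.5))]
```

Request:
jog_arm([
  [0.004, 0, 0],
  [0.005, 0, 0.003],
  [0, 0, 0.006],
  [0, 0, 0.006],
  [0, 0, 0.006],
  [0, 0, 0.002],
  [-0.004, 0, 0],
  [-0.004, 0, 0],
  [0, 0, 0],
], twist=[0, 0, 0, 0, 0, 0, 0, 0, 0])

```text
time: 13.52
tool_pos: [605.2, -84.7, 156.3]
tcp_rot: [3.139, -0.027, -0.072]
contact_force: [22.2, -0.9, 10.6]
grip_width: 17.9
finger_force: 30.0
```

Request:
jog_arm([
  [-0.004, 0, -0.003],
  [-0.004, 0, -0.003],
  [-0.004, 0, -0.003],
  [-0.004, 0, -0.002],
  [-0.004, 0, -0.002],
  [0, 0, 0],
], twist=[0, 0, 0, 0, 0, 0])

```text
time: 14.28
tool_pos: [586.3, -83.5, 170.7]
tcp_rot: [3.138, -0.031, -0.072]
contact_force: [24.4, -0.7, 17.7]
grip_width: 17.9
finger_force: 30.0
```

Run:
```python
from h import *
print(wellG());lean()
```

```text
(array([ 14.3,  27.4,  -6.8, 104.7,  24.4,  -0.7,  17.7]), array([ 3.138, -0.031, -0.072]))
0.82 [246. 145.  45.  27.] 227 269 131 157
[(15, np.float64(0.69)), (20, np.float64(0.6)), (10, np.float64(0.58)), (25, np.float64(0.51))]
```

Request:
jog_arm([
  [0.003, 0, -0.006],
  [0.004, 0, -0.004],
  [0.005, 0, 0],
  [0.005, 0, 0],
  [0.003, 0, 0],
  [0, 0, 0],
  [0, 0, 0],
], twist=[0, 0, 0, 0, 0, 0, 0])

```text
time: 15.25
tool_pos: [595.0, -83.1, 173.0]
tcp_rot: [3.142, 0.001, -0.071]
contact_force: [-0.5, -0.2, -3.9]
grip_width: 17.5
finger_force: 30.0
```

Run:
```python
from h import *
print(wellG());lean()
im=bot.capture("scene")[105:180,205:305];cv2.imwrite("pics/s5.png",cv2.resize(im,None,fx=8,fy=8,interpolation=cv2.INTER_CUBIC))
```

```text
(array([ 15.2,  36.1,  -5.7, 107. ,  -0.5,  -0.2,  -3.9]), array([ 3.142e+00,  1.000e-03, -7.100e-02]))
0.84 [243. 146.  43.  29.] 224 266 130 159
[(15, np.float64(0.75)), (20, np.float64(0.72)), (25, np.float64(0.6)), (10, np.float64(0.58))]
0.17 [244. 147.  61.  74.] 215 274 111 185
[(65, np.float64(0.17)), (60, np.float64(0.17)), (70, np.float64(0.16)), (55, np.float64(0.16))]
```

View pics/s5.png

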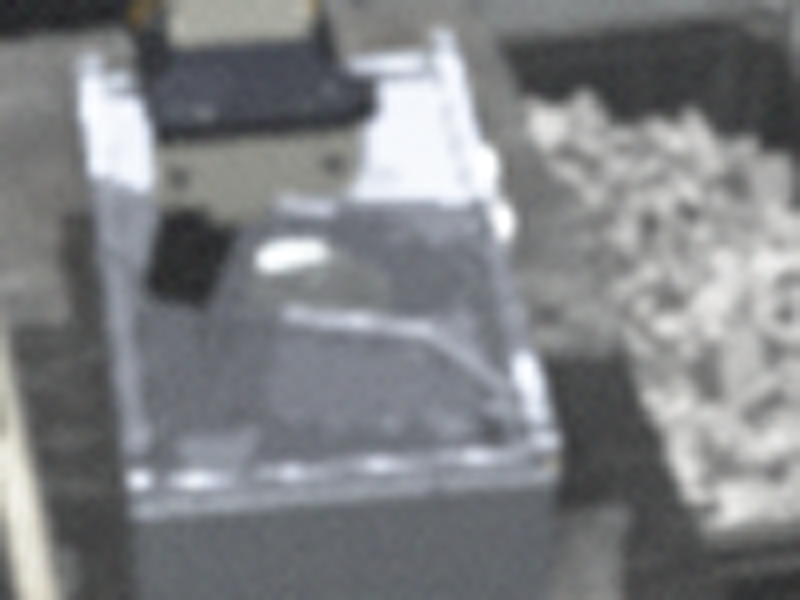

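The crop shows the near wall's top edge from (285,315) to (425,325), with the cheek running down to (515,395). I'll fit the lean to these points.

```bash
cat >> h.py <<'E'
def fitlean(loc,uv,h0=92,th0=.25):
    p=bot.camera_params("scene")
    o=bot.get_obs()
    f=lambda q:np.ravel([proj("scene",cupW(l,q[0],q[1])+[q[2],q[3],0],p)-u for l,u in zip(loc,uv)]+[[(q[1]-92)/6,q[2]/4],[q[3]/4,0]])
    r=least_squares(f,[th0,h0,0,0],x_scale=[.1,5,3,3]);print("lean",np.degrees(r.x[0]),"h",r.x[1],"off",r.x[2:],np.round(r.fun,1))
    return r.x
E
python3 - <<'E'
from h import *
x=fitlean([(37,37,50),(-34,37,50),(-74,37,20)],[(240.1,144),(257.6,145.2),(268.9,153.9)])
x2=fitlean([(37,37,50),(-34,37,50)],[(240.1,144),(257.6,145.2)])
for q in(x,x2):
    d=cupW((-74,0,16),q[0],q[1])-[*Wc,85];print(np.round(d,1))
g=cupW((54,0,27),x[0],x[1]);print(g)
E
```

```text
lean 13.93092957867305 h 91.67471727320773 off [-0.44942231 -0.9914501 ] [-2.5 -0.7  2.1  0.5  0.4  0.4 -0.1 -0.1 -0.2  0. ]
lean 13.883128602425932 h 91.94795870445338 off [-0.7979043  -0.56005302] [-2.3 -0.5  2.2  0.6 -0.  -0.2 -0.1  0. ]
[-70.   -0.8   2.9]
[-70.1  -0.8   2.8]
[610.65222377 -84.19134222 129.43247198]
```

Request:
jog_arm([
  [0.004, 0, 0],
  [0.005, 0, 0],
  [0.001, 0, 0.005],
  [0, 0, 0.006],
  [0, 0, 0.005],
  [0, 0, 0.003],
  [0, 0, 0],
  [0, 0, 0],
], twist=[0, 0, 0, 0, 0, 0, 0, 0])

```text
time: 16.4
tool_pos: [605.3, -83.9, 154.4]
tcp_rot: [3.141, -0.0, -0.071]
contact_force: [0.4, 0.5, -4.5]
grip_width: 17.9
finger_force: 30.0
```

Request:
jog_arm([
  [-0.004, 0, 0],
  [-0.004, 0, 0],
  [-0.004, 0, -0.001],
  [-0.004, 0, -0.002],
  [-0.004, 0, -0.003],
  [0, 0, 0],
], twist=[0, 0, 0, 0, 0, 0])

```text
time: 17.15
tool_pos: [585.6, -82.5, 161.0]
tcp_rot: [3.141, -0.002, -0.071]
contact_force: [2.0, -0.7, -4.4]
grip_width: 17.4
finger_force: 30.0
```

Request:
jog_arm([
  [-0.004, 0, -0.003],
  [-0.004, 0, -0.003],
  [-0.004, 0, -0.003],
  [-0.004, 0, -0.002],
  [-0.004, 0, -0.002],
  [0, 0, 0],
], twist=[0, 0, 0, 0, 0, 0])

```text
time: 17.9
tool_pos: [565.5, -81.0, 173.8]
tcp_rot: [3.141, -0.001, -0.071]
contact_force: [3.7, -1.2, -1.7]
grip_width: 17.6
finger_force: 30.0
```

Run:
```python
from h import *
print(wellG());lean()
```

```text
(array([ 17.9,   6.5,  -5.8, 107.8,   3.7,  -1.2,  -1.7]), array([ 3.141e+00, -1.000e-03, -7.100e-02]))
0.6 [249. 145.  42.  32.] 229 268 129 160
[(30, np.float64(0.73)), (25, np.float64(0.64)), (35, np.float64(0.62)), (40, np.float64(0.52))]
0.31 [264. 266.  15.  36.] 254 268 250 284
[(90, np.float64(0.0)), (85, np.float64(0.0)), (80, np.float64(0.0)), (75, np.float64(0.0))]
```

Request:
jog_arm([
  [-0.005, 0, 0],
  [-0.005, 0, 0],
  [-0.005, 0, 0],
  [-0.005, 0, 0.001],
  [-0.005, 0, 0.001],
  [-0.005, 0, 0.001],
  [-0.005, 0, 0.001],
  [0, 0, 0],
], twist=[0, 0, 0, 0, 0, 0, 0, 0])

```text
time: 19.0
tool_pos: [529.6, -78.4, 168.9]
tcp_rot: [-3.141, 0.001, -0.071]
contact_force: [1.8, 0.4, -5.4]
grip_width: 17.6
finger_force: 30.0
```

Run:
```python
from h import *
print(wellG());lean()
```

```text
(array([ 19. , -29.4,  -5.7, 102.9,   1.8,   0.4,  -5.4]), array([-3.141e+00,  1.000e-03, -7.100e-02]))
0.61 [250. 144.  31.  39.] 236 267 124 162
[(45, np.float64(0.83)), (50, np.float64(0.77)), (55, np.float64(0.67)), (40, np.float64(0.66))]
```

Request:
jog_arm([
  [-0.005, 0, -0.001],
  [-0.006, 0, -0.001],
  [-0.006, 0, -0.001],
  [-0.006, 0, 0],
  [-0.006, 0, 0],
  [-0.006, 0, 0],
  [-0.006, 0, 0],
  [0, 0, 0],
], twist=[0, 0, 0, 0, 0, 0, 0, 0])

```text
time: 20.1
tool_pos: [489.0, -75.6, 172.2]
tcp_rot: [3.142, 0.0, -0.071]
contact_force: [2.8, -0.7, -3.2]
grip_width: 17.6
finger_force: 30.0
```

Run:
```python
from h import *
print(wellG());lean()
print([(round(d["confidence"],2),np.round(d["bbox"]).tolist()) for d in bot.find_in("scene","flange_2_mid")])
```

```text
(array([ 20.1, -70.2,  -5.8, 106.2,   2.8,  -0.7,  -3.2]), array([ 3.142,  0.   , -0.071]))
0.58 [252. 141.  31.  41.] 241 268 118 162
[(65, np.float64(0.79)), (70, np.float64(0.76)), (60, np.float64(0.69)), (75, np.float64(0.61))]
[(0.59, [239.0, 328.0, 18.0, 20.0])]
```

Request:
jog_arm([
  [-0.005, 0, 0],
  [-0.006, 0, 0],
  [-0.006, 0, 0],
  [-0.006, 0, 0],
  [0, 0, 0],
], twist=[0, 0, 0, 0, 0])

```text
time: 20.88
tool_pos: [466.0, -74.0, 172.3]
tcp_rot: [3.141, 0.0, -0.071]
contact_force: [3.5, -0.1, -4.6]
grip_width: 17.9
finger_force: 30.0
```

Run:
```python
from h import *
print(wellG());lean()
```

```text
(array([ 2.090e+01, -9.320e+01, -5.800e+00,  1.063e+02,  3.500e+00,
       -1.000e-01, -4.600e+00]), array([ 3.141,  0.   , -0.071]))
0.88 [256. 140.  27.  42.] 245 269 117 161
[(80, np.float64(0.77)), (75, np.float64(0.75)), (85, np.float64(0.67)), (70, np.float64(0.59))]
```

Request:
jog_arm([
  [0.008, 0, -0.002],
  [0.014, 0, -0.003],
  [0.016, 0, -0.003],
  [0.016, 0, -0.002],
  [0.014, 0, 0],
  [0.008, 0, 0],
  [0, 0, 0],
  [0, 0, 0],
], twist=[0, 0, 0, 0, 0, 0, 0, 0])

```text
time: 21.98
tool_pos: [541.8, -79.3, 182.1]
tcp_rot: [-3.142, 0.001, -0.071]
contact_force: [-0.3, 0.2, -1.6]
grip_width: 17.8
finger_force: 30.0
```

Run:
```python
from h import *
print(wellG());lean()
for c in("scene","top","wrist"):
    if c!="scene":bot.capture(c)
    print(c,[(round(d["confidence"],2),np.round(d["bbox"]).tolist()) for d in bot.find_in(c,"flange_2_mid")])
print(proj("scene",[*Wc,40]),proj("top",[*Wc,40]),proj("wrist",[*Wc,40]))
```

```text
(array([ 22. , -17.2,  -5.7, 116.1,  -0.3,   0.2,  -1.6]), array([-3.142e+00,  1.000e-03, -7.100e-02]))
0.89 [233. 141.  27.  41.] 221 246 118 163
[(75, np.float64(0.82)), (80, np.float64(0.77)), (70, np.float64(0.67)), (85, np.float64(0.64))]
scene [(0.83, [238.0, 328.0, 15.0, 19.0])]
top []
wrist [(0.64, [257.0, 224.0, 56.0, 13.0])]
[246.05153346 162.12690611] [312.01742529 228.44974807] [252.1733486  164.88510882]
```

Request:
jog_arm([
  [0.004, 0, -0.003],
  [0.004, 0, -0.004],
  [0.004, 0, -0.004],
  [0, 0, -0.003],
  [0, 0, 0],
  [0, 0, 0],
  [0, 0, 0],
], twist=[0, 0, 0, 0, 0, 0, 0])

```text
time: 23.2
tool_pos: [554.2, -80.2, 196.1]
tcp_rot: [3.142, 0.0, -0.071]
contact_force: [-0.8, -0.4, -2.9]
grip_width: 17.6
finger_force: 30.0
```

Run:
```python
from h import *
print(wellG())
im=bot.capture("wrist")
a=[(d["confidence"],d["bbox"]) for d in bot.find_in("wrist","flange_2_mid")];print(a)
s=bot.capture("scene");s=cv2.resize(s[100:190,200:300],(400,360),interpolation=cv2.INTER_CUBIC)
w=cv2.resize(im[90:306,130:386],(400,338));w=cv2.copyMakeBorder(w,0,22,0,0,cv2.BORDER_CONSTANT)
cv2.imwrite("pics/w3.png",np.hstack([s,w]))
```

```text
(array([ 23.2,  -4.8,  -5.7, 130.1,  -0.8,  -0.4,  -2.9]), array([ 3.142,  0.   , -0.071]))
[]
```

View pics/w3.png

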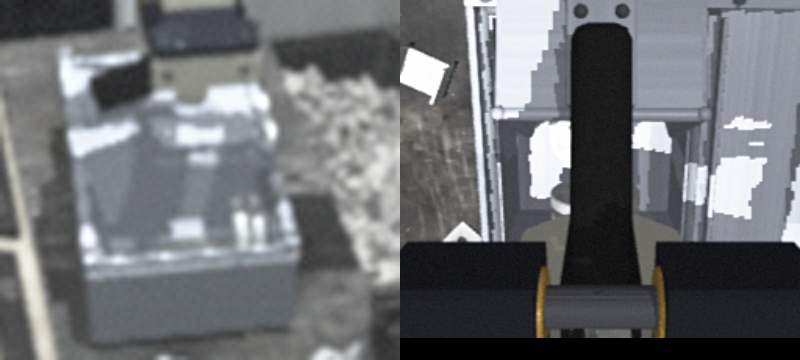

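The left view shows flanges on edge in the well at about (240,220) and (258,220). The right view shows the cup's grip and a flange edge at (560,200). I'll weigh what's held to be sure the cup is empty, and mask the flanges.

Run:
```python
from h import *
F=[]
for i in range(8):
    bot.capture("wrist");o=bot.get_obs();F.append([*o["contact_force"],o["moment"][1]])
print(np.mean(F,0),np.std(F,0))
for c in("wrist","scene","top"):
    bot.capture(c)
    for d in bot.masks_of(c,"flange_2_mid"):print(c,round(d["confidence"],2),np.round(d["bbox"]),d["pixels"].sum())
lean()
```

```text
[ 0.03440976  0.19114117 -1.90564346  0.13241032] [0.60091326 0.61064473 0.53313477 0.03568809]
scene 0.64 [238. 328.  16.  19.] 251
scene 0.53 [264. 155.   2.   5.] 6
0.84 [230. 137.  28.  48.] 217 242 114 161
[(75, np.float64(0.8)), (80, np.float64(0.79)), (85, np.float64(0.66)), (70, np.float64(0.65))]
```

The reading is −1.9 N, about the empty cup's weight, so it's empty. To un-tilt it, I'll back its underside against the +x rail, with the lip kept high.

Request:
jog_arm([
  [0.006, 0, 0],
  [0.007, 0, 0],
  [0.006, 0, 0],
  [0.006, 0, 0],
  [0.006, 0, 0],
  [0.006, 0, 0],
  [0.006, 0, 0],
  [0, 0, 0],
], twist=[0, 0, 0, 0, 0, 0, 0, 0])

```text
time: 25.15
tool_pos: [599.0, -83.5, 201.5]
tcp_rot: [3.14, -0.007, -0.071]
contact_force: [-7.8, 0.8, 24.1]
grip_width: 17.7
finger_force: 30.0
```

Run:
```python
from h import *
print(wellG());lean()
```

```text
(array([ 25.2,  40.1,  -5.9, 135.5,  -7.8,   0.8,  24.1]), array([ 3.14 , -0.007, -0.071]))
0.79 [221. 138.  30.  47.] 207 234 116 161
[(65, np.float64(0.88)), (70, np.float64(0.76)), (60, np.float64(0.75)), (75, np.float64(0.62))]
```

Request:
jog_arm([
  [0, 0, -0.005],
  [-0.01, 0, 0],
  [-0.012, 0, 0],
  [-0.01, 0, 0.003],
  [0, 0, 0.007],
  [0, 0, 0.008],
  [0, 0, 0.008],
  [0, 0, 0.004],
  [0, 0, 0],
], twist=[0, 0, 0, 0, 0, 0, 0, 0, 0])

```text
time: 26.38
tool_pos: [565.2, -80.9, 170.7]
tcp_rot: [-3.142, 0.001, -0.071]
contact_force: [-0.4, -0.4, -1.8]
grip_width: 18.0
finger_force: 30.0
```

Request:
jog_arm([
  [0.006, 0, 0],
  [0.006, 0, 0],
  [0.005, 0, 0],
  [0.005, 0, -0.001],
  [0.005, 0, -0.002],
  [0.005, 0, -0.002],
  [0.005, 0, -0.002],
  [0, 0, 0],
], twist=[0, 0, 0, 0, 0, 0, 0, 0])

```text
time: 27.38
tool_pos: [602.6, -83.7, 179.6]
tcp_rot: [3.141, -0.001, -0.071]
contact_force: [-4.5, 1.2, 7.0]
grip_width: 17.9
finger_force: 30.0
```

Run:
```python
from h import *
print(wellG());lean()
```

```text
(array([ 27.4,  43.7,  -5.8, 113.6,  -4.5,   1.2,   7. ]), array([ 3.141e+00, -1.000e-03, -7.100e-02]))
0.71 [227. 143.  35.  38.] 213 241 125 163
[(50, np.float64(0.84)), (55, np.float64(0.76)), (45, np.float64(0.7)), (60, np.float64(0.63))]
```

Request:
jog_arm([
  [0.005, 0, 0],
  [0.005, 0, 0],
  [0.005, 0, 0],
  [0.005, 0, 0],
  [0.004, 0, 0],
  [0, 0, 0],
], twist=[0, 0, 0, 0, 0, 0])

```text
time: 28.22
tool_pos: [627.9, -85.7, 181.8]
tcp_rot: [3.14, -0.006, -0.071]
contact_force: [-3.3, 1.3, 14.8]
grip_width: 18.0
finger_force: 30.0
```

Run:
```python
from h import *
print(wellG());lean()
```

```text
(array([ 28.2,  69.1,  -6. , 115.8,  -3.3,   1.3,  14.8]), array([ 3.14 , -0.006, -0.071]))
0.78 [224. 143.  39.  34.] 207 243 127 162
[(35, np.float64(0.84)), (40, np.float64(0.8)), (30, np.float64(0.66)), (45, np.float64(0.66))]
```

Request:
jog_arm([
  [-0.002, 0, -0.01],
  [0, 0, -0.02],
  [0, 0, -0.025],
  [-0.008, -0.01, -0.015],
  [-0.012, -0.025, 0],
  [-0.015, -0.035, 0],
  [-0.015, -0.035, 0],
  [-0.015, -0.035, 0],
  [-0.015, -0.035, 0],
  [-0.015, -0.035, 0],
], twist=[0, 0, 0, 0, 0, 0, 0, 0, 0, 0])

```text
time: 29.58
tool_pos: [543.0, 132.7, 248.0]
tcp_rot: [-3.142, 0.001, -0.071]
contact_force: [0.6, -0.1, -2.2]
grip_width: 17.7
finger_force: 30.0
```

Request:
jog_arm([
  [-0.012, -0.035, 0],
  [-0.01, -0.025, 0],
  [-0.003, -0.014, 0],
  [0, 0, 0.02],
  [0, 0, 0.025],
  [0, 0, 0.025],
  [0, 0, 0.02],
  [0, 0, 0.015],
  [0, 0, 0],
  [0, 0, 0],
], twist=[0, -5, -4.8, 0, 0, 0, 0, 0, 0, 0])

```text
time: 30.82
tool_pos: [523.7, 206.6, 143.9]
tcp_rot: [-3.141, -0.001, 0.1]
contact_force: [0.6, -0.2, -1.9]
grip_width: 17.9
finger_force: 30.0
```

Run:
```python
from h import *
o=bot.get_obs();print(o["tool_pos"],o["contact_force"]);lean()
```

```text
[523.72631889 206.61706312 143.94514525] [ 0.5764728  -0.15951841 -1.87217652]
0.89 [280. 214.  46.  37.] 260 302 195 232
[(35, np.float64(0.82)), (40, np.float64(0.8)), (45, np.float64(0.67)), (30, np.float64(0.67))]
```

Request:
jog_arm([
  [0, 0, 0.01],
  [0, 0, 0.01],
  [0, 0, 0.005],
  [0, 0, 0.004],
  [0, 0, 0],
], twist=[0, 0, 0, 0, 0])

```text
time: 31.55
tool_pos: [523.2, 206.3, 113.8]
tcp_rot: [3.141, 0.001, 0.1]
contact_force: [-0.6, -0.2, -1.8]
grip_width: 17.4
finger_force: 30.0
```

Request:
jog_arm([
  [0, 0, 0.003],
  [0.003, 0, 0.004],
  [0.004, 0, 0.004],
  [0.005, 0, 0.005],
  [0.005, 0, 0.005],
  [0, 0, 0],
], twist=[0, 0, 0, 0, 0, 0])

```text
time: 32.3
tool_pos: [545.5, 208.8, 96.9]
tcp_rot: [-3.14, -0.013, 0.1]
contact_force: [6.3, 0.7, 9.9]
grip_width: 17.9
finger_force: 30.0
```

Run:
```python
from h import *
o=bot.get_obs();print(o["tool_pos"],o["contact_force"]);lean()
```

```text
[545.45498286 208.79329721  96.93079476] [6.27226261 0.65489529 9.94697232]
no mask
```

Request:
jog_arm([
  [0.004, 0, 0.004],
  [0.004, 0, 0.005],
  [0.004, 0, 0.005],
  [0.003, 0, 0.005],
  [0, 0, 0],
], twist=[0, 0, 0, 0, 0])

```text
time: 33.02
tool_pos: [562.6, 210.6, 79.8]
tcp_rot: [-3.14, -0.019, 0.1]
contact_force: [8.7, 0.0, 17.1]
grip_width: 17.9
finger_force: 30.0
```

Run:
```python
from h import *
o=bot.get_obs();print(o["tool_pos"],o["contact_force"]);lean()
```

```text
[562.63039343 210.6432739   79.7941245 ] [ 8.73472312  0.02771017 17.14806856]
0.69 [262. 265.  14.  31.] 255 267 249 283
[(65, np.float64(0.04)), (70, np.float64(0.03)), (60, np.float64(0.03)), (75, np.float64(0.02))]
0.57 [277. 229.  50.  30.] 253 301 213 245
[(15, np.float64(0.55)), (20, np.float64(0.55)), (25, np.float64(0.51)), (30, np.float64(0.46))]
```

Request:
jog_arm([
  [0.002, 0, 0.003],
  [0.001, 0, 0.002],
  [0, 0, 0],
], twist=[0, 0, 0])

```text
time: 33.5
tool_pos: [565.8, 211.0, 75.2]
tcp_rot: [-3.14, -0.019, 0.1]
contact_force: [10.2, 0.6, 18.7]
grip_width: 18.0
finger_force: 30.0
```

Request:
jog_arm([
  [0, 0, 0],
  [0, 0, 0],
  [0, 0, 0],
  [0, 0, 0],
  [0, 0, 0],
  [0, 0, 0],
], twist=[0, 0, 0, 0, 0, 0], jaw=0.07)

```text
time: 34.25
tool_pos: [558.1, 209.9, 69.1]
tcp_rot: [3.141, 0.0, 0.1]
contact_force: [-0.4, 0.3, 0.7]
grip_width: 69.0
finger_force: 0.0
```

Request:
jog_arm([
  [0, 0, -0.015],
  [0, 0, -0.03],
  [0, 0, -0.04],
  [0, 0, -0.04],
  [0, 0, -0.04],
  [0, 0, 0],
  [0, 0, 0],
], twist=[0, 0, 0, 0, 0, 0, 0])

```text
time: 35.12
tool_pos: [557.8, 209.8, 234.4]
tcp_rot: [3.142, 0.0, 0.1]
contact_force: [-0.3, 0.1, -0.1]
grip_width: 70.3
finger_force: 0.0
```

Run:
```python
from h import *
o=bot.get_obs();print(o["tool_pos"],o["contact_force"])
p=bot.camera_params("wrist");bot.capture("wrist")
m=bot.masks_of("wrist","cup");d=m[0] if m else None
if d:
    print(len(m),d["confidence"],d["bbox"])
    M=d["pixels"];ys,xs=np.nonzero(M)
    c=M.any(0).nonzero()[0]
    print("bottom row pts",ray("wrist",(xs[ys==ys.max()].mean(),ys.max()),18,p),"top",ray("wrist",(xs[ys==ys.min()].mean(),ys.min()),27,p))
print([(round(d["confidence"],2),d["bbox"]) for d in bot.find_in("wrist","cup_grip")])
p=bot.camera_params("scene");bot.capture("scene")
for d in bot.masks_of("scene","cup")[:3]:
    M=d["pixels"].astype(np.uint8);print(d["confidence"],np.round(d["bbox"]))
    best=[]
    for th in np.radians([-15,-10,-5,0,5,10,15,25]):
      for x in range(530,570,4):
       for y in range(195,215,4):
        R=Ro.from_euler('zyx',[.1,-th,0]).as_matrix()
        pr=[(37,37,0),(-34,37,0),(-74,37,16),(-74,37,20),(-34,37,50),(37,37,50)];pr+=[(a,-b,c) for a,b,c in pr]
        dx=-37 if th<0 else 0
        P=np.array([R@np.array(l,float) for l in pr]);P[:,2]-=P[:,2].min();P+=[x,y,0]
        I=np.zeros_like(M);cv2.fillConvexPoly(I,cv2.convexHull(np.array([proj("scene",q,p) for q in P],np.float32)).astype(np.int32),1)
        best.append((round((I&M).sum()/(I|M).sum(),3),round(np.degrees(th)),x,y))
    print(sorted(best)[::-1][:6])
```

```text
[557.83389535 209.83076193 234.36105952] [-0.31846698  0.10078582 -0.07258017]
2 0.75 [285.4, 86.2, 161.4, 38.5]
bottom row pts [645.46278535 107.51617924  18.        ] top [665.93857463 266.02242517  27.        ]
[(0.85, [259.4, 180.4, 65.4, 109.7])]
0.98 [276. 230.  52.  33.]
[(np.float64(0.865), 0, 538, 211), (np.float64(0.857), 0, 542, 211), (np.float64(0.855), 0, 538, 207), (np.float64(0.854), 5, 542, 211), (np.float64(0.854), -5, 542, 211), (np.float64(0.852), 0, 542, 207)]
```

Run:
```python
from h import *
p=bot.camera_params("wrist");bot.capture("wrist")
for d in bot.masks_of("wrist","cup_grip"):
    print(d["confidence"],np.round(d["bbox"]))
    M=d["pixels"];ys,xs=np.nonzero(M);b=d["bbox"]
    top=(xs[ys==ys.min()].mean(),ys.min());bot_=(xs[ys==ys.max()].mean(),ys.max()); wd=[(M[r].nonzero()[0].min(),M[r].nonzero()[0].max()) for r in (ys.max()-2,ys.max()-25,ys.max()-60)]
    print("grip rear",ray("wrist",top,27,p)[:2],"lip",ray("wrist",bot_,18,p)[:2],wd)
```

```text
0.71 [258. 180.  63. 106.]
grip rear [606.27672311 214.24076535] lip [460.07610542 231.03055957] [(np.int64(229), np.int64(287)), (np.int64(227), np.int64(290)), (np.int64(225), np.int64(291))]
```

The cup is upright on the bench at about (537,210), with its grip rear at x = 606 and the lip at x = 460. Next I'll go to the cover handle.

Request:
jog_arm([
  [0, 0.01, 0],
  [0.002, 0.03, 0],
  [0.002, 0.045, 0],
  [0.003, 0.055, 0],
  [0.003, 0.055, 0],
  [0.003, 0.055, 0],
  [0.003, 0.055, 0],
  [0.003, 0.055, 0],
  [0.002, 0.04, 0],
  [0, 0.02, 0],
], twist=[5, 4.8, 0, 0, 0, 0, 0, 0, 0, 0], jaw=0.09)

```text
time: 36.72
tool_pos: [553.2, -212.4, 233.8]
tcp_rot: [-3.141, 0.001, -0.073]
contact_force: [-0.7, 1.0, 0.1]
grip_width: 90.0
finger_force: 0.0
```

Request:
jog_arm([
  [0, 0, 0],
  [0, 0, 0],
], twist=[0, 0])

```text
time: 36.98
tool_pos: [553.8, -208.9, 234.2]
tcp_rot: [-3.141, 0.0, -0.07]
contact_force: [-0.4, -0.3, 0.7]
grip_width: 90.1
finger_force: 0.0
```

Run:
```python
from h import *
print(wellG());o=bot.get_obs();y=o["tcp_rot"][2]
p=bot.camera_params("wrist");im=bot.capture("wrist")
for l in("cover_handle","cover","tank","flange_2_mid"): print(l,[(round(d["confidence"],2),np.round(d["bbox"]).tolist()) for d in bot.find_in("wrist",l)])
# dark bar near expected
u=proj("wrist",[548,-210,124],p);print("exp",u)
g=cv2.cvtColor(im,cv2.COLOR_BGR2GRAY);b=(g<60).astype(np.uint8);b[240:]=0
n,_,st,ce=cv2.connectedComponentsWithStats(b)
for s,c in sorted(zip(st.tolist(),ce.tolist()),key=lambda k:-k[0][4])[1:9]:
    if s[4]>100:print(s,np.round(c),np.round(ray("wrist",c,124,p)[:2]))
```

```text
(array([  37. ,    3.9, -134.1,  168.2,   -0.4,   -0.3,    0.7]), array([-3.141,  0.   , -0.07 ]))
cover_handle [(0.62, [261.0, 177.0, 134.0, 140.0])]
cover [(0.6, [258.0, 176.0, 132.0, 144.0])]
tank [(0.9, [199.0, 176.0, 307.0, 168.0])]
flange_2_mid [(0.75, [147.0, 225.0, 50.0, 21.0])]
exp [259.67371171 196.20591079]
[98, 0, 285, 40, 6719] [223.  15.] [ 698. -192.]
[238, 34, 207, 127, 6538] [337.  85.] [ 640. -280.]
[0, 2, 82, 37, 1696] [43. 20.] [704. -51.]
[249, 146, 16, 89, 1290] [256. 189.] [ 555. -207.]
[97, 80, 86, 14, 995] [140.  87.] [ 650. -118.]
[0, 51, 237, 19, 335] [122.  60.] [ 672. -107.]
[213, 81, 31, 14, 303] [228.  89.] [ 644. -190.]
[481, 0, 31, 13, 292] [498.   6.] [ 690. -404.]
```

Run:
```python
from h import *
p=bot.camera_params("wrist")
for u in((46,176),(352,176),(195,176),(327,176)): print(u,np.round(ray("wrist",u,94 if u[0] in(46,352) else 90,p)[:2]))
bot.capture("wrist")
for d in bot.masks_of("wrist","flange_2_mid")+bot.masks_of("wrist","flange_0_mid"):
    print(d["confidence"],np.round(d["bbox"]),np.round(ray("wrist",d["bbox"][:2],60,p)))
```

```text
(46, 176) [574.   3.]
(352, 176) [ 553. -304.]
(195, 176) [ 563. -146.]
(327, 176) [ 554. -280.]
0.82 [148. 225.  50.  21.] [501. -76.  60.]
0.24 [198. 178. 305. 170.] [ 553. -142.   60.]
0.66 [150. 174.  50.  49.] [562. -89.  60.]
```

Request:
jog_arm([
  [0, -0.001, 0.03],
  [0, 0, 0.04],
  [0, 0, 0.035],
  [0, 0, 0.02],
  [0, 0, 0.004],
  [0, 0, 0],
], twist=[0, 0, 0, 0, 0, 0])

```text
time: 38.12
tool_pos: [554.0, -209.6, 105.8]
tcp_rot: [3.141, -0.001, -0.071]
contact_force: [0.3, -0.2, 1.3]
grip_width: 90.0
finger_force: 0.0
```

Request:
jog_arm([
  [0, 0, 0],
  [0, 0, 0],
  [0, 0, 0],
  [0, 0, 0],
  [0, 0, 0],
  [0, 0, 0],
  [0, 0, 0],
  [0, 0, 0],
  [0, 0, 0],
], twist=[0, 0, 0, 0, 0, 0, 0, 0, 0], jaw=0.0)

```text
time: 39.25
tool_pos: [553.7, -209.2, 105.2]
tcp_rot: [-3.141, 0.0, -0.071]
contact_force: [0.1, 1.5, -0.2]
grip_width: 13.4
finger_force: 30.0
```

Request:
jog_arm([
  [0, -0.006, 0],
  [0, -0.015, 0],
  [0, -0.02, 0],
  [0, -0.02, 0],
  [0, -0.02, 0],
  [0, -0.02, 0],
  [0, -0.014, 0],
  [0, -0.006, 0],
  [0, 0, 0],
], twist=[0, 0, 0, 0, 0, 0, 0, 0, 0])

```text
time: 40.38
tool_pos: [563.5, -86.5, 105.2]
tcp_rot: [-3.141, -0.003, -0.07]
contact_force: [6.1, 1.4, -6.5]
grip_width: 13.9
finger_force: 30.0
```

Request:
jog_arm([
  [0, -0.004, 0],
  [0, -0.004, 0],
  [0, -0.004, 0],
  [0, 0, 0],
], twist=[0, 0, 0, 0])

```text
time: 40.88
tool_pos: [564.2, -78.2, 105.2]
tcp_rot: [3.137, -0.003, -0.07]
contact_force: [6.2, -13.5, -7.3]
grip_width: 13.5
finger_force: 30.0
```

Request:
jog_arm([
  [0, -0.003, 0],
  [0, -0.003, 0],
  [0, 0, 0],
], twist=[0, 0, 0])

```text
time: 41.25
tool_pos: [564.2, -78.2, 105.2]
tcp_rot: [3.129, -0.003, -0.07]
contact_force: [2.0, -36.3, -9.7]
grip_width: 14.0
finger_force: 30.0
```

The force rises to a hard stop at y = −78, where the shut position is expected. I'll release, lift and check.

Request:
jog_arm([
  [0, 0.004, 0],
  [0, 0.003, 0],
  [0, 0, 0],
  [0, 0, 0],
  [0, 0, 0],
  [0, 0, 0],
  [0, 0, 0],
], twist=[0, 0, 0, 0, 0, 0, 0], jaw=0.06)

```text
time: 42.12
tool_pos: [563.0, -77.7, 105.2]
tcp_rot: [3.142, 0.0, -0.071]
contact_force: [-1.3, 1.0, 0.4]
grip_width: 59.8
finger_force: 0.0
```

Request:
jog_arm([
  [0, 0, -0.02],
  [0, 0, -0.04],
  [0, 0, -0.04],
  [0, 0, -0.04],
  [0, 0, -0.02],
  [0, 0, 0],
  [0, 0, 0],
], twist=[0, 0, 0, 0, 0, 0, 0])

```text
time: 43.0
tool_pos: [562.5, -77.6, 263.9]
tcp_rot: [-3.141, 0.002, -0.071]
contact_force: [0.3, -0.4, -0.5]
grip_width: 60.0
finger_force: 0.0
```

Run:
```python
from h import *
o=bot.get_obs();print(o["time"],o["tool_pos"],o["contact_force"])
p=bot.camera_params("wrist");im=bot.capture("wrist")
g=cv2.cvtColor(im,cv2.COLOR_BGR2GRAY);b=(g<60).astype(np.uint8);b[240:]=0
n,_,st,ce=cv2.connectedComponentsWithStats(b)
for s,c in zip(st.tolist(),ce.tolist()):
    if 600<s[4]<3000:print(s,np.round(c),np.round(ray("wrist",c,124,p)[:2],1))
bot.capture("scene");print([(round(d["confidence"],2),np.round(d["bbox"]).tolist()) for d in bot.find_in("scene","cup")+bot.find_in("scene","cover")])
```

```text
43.0 [562.48588994 -77.64172255 263.9393096 ] [ 0.2664272  -0.4344015  -0.52224093]
[0, 129, 105, 102, 2186] [ 47. 164.] [595.3 129.3]
[252, 139, 14, 81, 1067] [259. 179.] [565.1 -78.4]
[(0.77, [276.0, 230.0, 55.0, 35.0]), (0.88, [246.0, 150.0, 50.0, 28.0])]
```

The handle stayed at y = −78 (shut) and the cup is standing, so I'm handing in.

```bash
python3 -c "
from plant import bot
print(bot.close_job())"
```

```text
the job is handed in; nothing more can be done
None
```

I handed the job in at about 43 s with no verdict returned: the cup weighed empty after pouring, it stands upright on the bench, and the cover is shut against its stop, but I located only two or three of the flanges in the well, not all three for certain.

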